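# Clamp a capacitor in the tester with the outer ring

### The job

Take the tall can capacitor from the parts tray and stand it upright in the tester between the open jaws. Then turn only the outer ring of the tester's double knob clockwise, without pushing the jaw by hand, until the jaw nips the can at about 10 N, firm but not crushed, and let go so that it stays clamped. Leave the small inner knob at its setting and the other parts where they are.

Things in the scene. Friction and masses are not known exactly. Their poses are not given: they have to be found in the camera images.
- tester: capacitor tester: low grey case 150 (x) x 260 (y) x 40 mm high, fixed on the table. Origin: centre of its underside, axes at yaw 0 like the world's. The double knob is in its -y half, the jaws in its +y half, both on the long centre line; the flat panel is 40 mm above the origin. Two 13 mm binding posts stand 55 mm to +x of the jaws
- knob_axis (a point): on the axis of the double knob, 14 mm above the panel, at mid-height of the outer ring's wall. Outer ring: black, fluted, upright round wall 52 mm diameter, from 6 to 22 mm above the panel, on a fixed 58 mm collar. Inner knob, same axis: plain black, 24 mm diameter, from 22.5 to 42.5 mm above the panel. All else within 95 mm of the axis is under 5 mm high
- coarse_ring: the outer ring; origin on the knob axis 6 mm above the panel. Clockwise from above closes the jaw 12 mm per rad; 0.45 to 1.5 rad clamps the can. Dry friction of 0.3 N m holds the setting when let go and leaves wind-up on a stopped tool, of either sign (often -0.2 to -0.3 N m about z after 0.05 rad steps); each newton of clamping adds +0.012 N m to it. After touching the can: 0.1 rad per 10 N
- fine_mark (a point): mark on the rim of the inner knob's top, 12 mm from the axis. The inner knob sets the test level; it turns very easily and is not coupled to the ring or the jaw. It is to stay: the mark may not move more than 2.5 mm (12 degrees)
- seat (a point): point on the panel where the centre of the can's foot is once clamped; axes as the tester's. The fixed V jaw (22 mm high) lies beyond it to the tester's +y, the moving jaw on its -y side. With open jaws the can has at least 5 mm of play towards -y; the moving jaw pushes it home over the panel. The sides (tester's +x, -x) are open
- jaw: moving aluminium jaw block, 22 mm high, sliding along the tester's +y towards the seat, driven by the outer ring only. Origin: foot of its front face. On a stem in front it carries a sprung pad, 26 mm wide, whose face stands 11 to 17 mm ahead of the origin as last trimmed. It should press the can with about 10 N (5 to 20 is good, above 30 crushes). Do not push it with the robot
- tall_can: the can capacitor to be tested: plain aluminium cylinder about 30 mm diameter, 48 mm high, 40 to 85 g, standing in the tray in one of three places. Origin: centre of its underside, z up
- tray: fixed shallow steel tray 120 (x) x 220 (y) mm, walls 12 mm high, floor 3 mm thick; three cans stand in it in a row along its y, 70 mm apart, in any order. Origin: centre of its underside
- short_can: short aluminium can, 28 mm diameter, 26 mm high, standing in the tray; bystander. Origin: centre of its underside
- flat_can: flat aluminium can, 36 mm diameter, 18 mm high, standing in the tray; bystander. Origin: centre of its underside
- screwdriver: screwdriver lying on the table behind the tray; bystander
- heatsink: finned aluminium heatsink 50 x 46 x 26 mm on the table behind; bystander
- relay: grey relay 32 x 38 x 38 mm on the table behind; bystander
- jar: clear jar with black lid, 56 mm diameter, 70 mm high, on the table behind; bystander
Mind the look-alikes: they are no part of the job. What is shaped like the tall_can but purple is not meant.

How it is judged (in metres and radians):
On the way, in this order (a step that is already met when the one before it is completed fails the run):
1. the tall can stands upright between the open jaws, let go (angle between tall_can's own z axis and vertical below 0.08 rad and z of tall_can in the frame of seat between -0.003 and 0.003 m and horizontal distance between tall_can and seat below 0.016 m and contact force between the fingers and tall_can below 0.2 N and contact force between jaw and tall_can below 2 N), for 0.2 s.
2. the jaw nips the can with at least 5 N (contact force between jaw and tall_can above 5 N), for 0.2 s.
At the end, for the whole second after the job is handed in: The tall can stands upright (within 0.08 rad) on the tester's panel, within 4 mm of the seat point and at rest, clamped by the moving jaw with 5 to 20 N, with the robot clear (angle between tall_can's own z axis and vertical below 0.08 rad and z of tall_can in the frame of seat between -0.003 and 0.003 m and horizontal distance between tall_can and seat below 0.004 m and contact force between jaw and tall_can between 5 and 20 N and linear speed of tall_can below 0.01 m/s); the robot touches nothing.
It fails at once if the jaw presses the can with more than 30 N (crushed) (contact force between jaw and tall_can above 30 N).
It fails at once if the inner knob is turned: its mark moves more than 2.5 mm (distance of fine_mark from where it was at the start of the episode above 0.0025 m).
It fails at once if the robot pushes the moving jaw with more than 10 N (contact force between the arm and jaw above 10 N).
It fails at once if the fingers push the moving jaw with more than 10 N (contact force between the fingers and jaw above 10 N).
It fails at once if another part is moved more than 30 mm (distance of any of short_can, flat_can, screwdriver, heatsink, relay, jar from where it was at the start of the episode above 0.03 m).
It also fails if it takes over 64 s, if anything falls off the work surface, if the arm or the gripper's body presses on something with over 40 N, if the wrist force passes 120 N, or if a joint passes its speed limit or range.

### The arm

A 6-joint arm with a two-finger parallel gripper is mounted at the origin on the work surface. World frame = base frame: x ahead of the robot, y to its left, z up, the work surface at z = 0. Lengths are in m, angles in degrees, forces in N, time in s.
With the tool pointing down it reaches from about 0.375 to 0.9 m from the base axis. Payload 3.1 kg.
Tool frame: the origin (TCP) lies on the centre line of the jaws, within the pads' length; the fingertips stand 25 mm ahead of it and the grasp point (between the pads) lies 6 mm ahead of it; z points along the fingers, y is the line along which they close (so a half turn about z gives the same grasp; the last joint's range is limited). The gripper opens to 87 mm and grips with 3 to 60 N. Pads are 19 mm wide; open, the fingers measure 117 mm over their backs; the gripper's body (75 mm by 190 mm) begins 51 mm behind the grasp point.
Start: joints at [-84.425, 30.224, 82.088, -0, 67.689, -10.227], TCP at [0.17, -0.601, 0.248] pointing down, gripper open.
Joint ranges: [-176.69, 176.69], [-43.24, 126.21], [12.49, 139.97], [-82, 262], [0, 151.66], [-163.58, 163.58]. Speed limits (degrees/s): [159.86, 159.86, 180, 180, 180, 180].

### API

Orientations are given as a 3x3 rotation matrix whose columns are the frame's x, y, z axes.
In Python, from rig import read_state, capture, camera_params, hand_in gives the robot as it stands.
- The arm moves only by the tool apply_moves, never from a script. Its argument "rows" is a list of rows, each an object of numbers: "x", "y", "z": the shift along the tool's x, y, z in mm; "rx", "ry", "rz": the turn, a rotation vector about the tool's x, y, z in units of 6 degrees (1.0 is 6 degrees); "claw": the closure in counts, from 0 (fully open) to 255 (shut). A call has 1 to 10 rows; each row is the pose to reach, as a shift and turn from the pose commanded when the call began, along the tool's axes at that moment; what a row does not reach only later rows make up. A row lasts 1/8 s, in which the tool goes at most 62.5 mm and 10.7 degrees, less where a joint would pass 70% of its speed; a pose out of reach is approached as far as the arm can. A call with a gripper value outside its range is refused whole. The fingers move at their own pace and stop on an object; the grip force is fixed at half the most. Time passes only in rows, so rows that repeat a pose let the fingers close. It gives the time, the measured TCP pose, the force, the opening and the grip force at its end, in the units of the state.
- read_state(): the state, without advancing time (a new reading comes with each control period).
- capture(name): name is "scene" or "top"; returns (picture, depth): 400x640x3 uint8, red, green, blue; 400x640 float32, m along the optical axis (not along the pixel's ray), 0 where there is no reading.
- camera_params(name): a dict with "fx", "fy", "cx", "cy" (pixels), "xyz" and "orientation" of the camera in the world. Camera axes: x right, y up, looking along -z (the intrinsics and any distortion apply to the point x, -y, -z); pixel columns grow to the right and rows downward; lengths in m; the calibration is good to about 2 mm. A picture is of the moment at which its call begins. camera_params takes no time and is no camera call.
- hand_in(): hands the job in; it is judged then, once.
The state is a dict: "time_s": time; "joint_positions": joint angles; "qvel": joint speeds; "tau": joint torques, N m; "position": TCP position; "tcp_rot": TCP orientation; "force": force on the tool from outside, world axes, zero at the start; "moment": the same for the moment, N m; "opening": opening from 0.0 (shut) to 1.0 (fully open); "grasp_force": force on a finger pad.
Only numpy, scipy, OpenCV 4.12 (cv2) and the standard library are available. Lean on these libraries where they do the work, as an engineer would, in place of code of your own. Each camera call takes 0.05 s, during which the arm holds its last target. There are 200 camera calls.

## Working session

There is one attempt and no reset: what is moved stays moved. The work goes in short steps, Python scripts to look and compute and a tool call to move; the robot and the scene stay as the last step left them, time stands still between calls to the robot, and variables do not carry over. Pictures are saved under pics/ and viewed, at most 10 in all, crops included, and the job is handed in when it is done.

Besides the shell and the picture viewer there is one more tool, called after "Request:" as name(argument=value, ...) on one line, values as JSON. apply_moves: Moves the arm, as the interface text tells. Its arguments: {"type":"object","properties":{"rows":{"type":"array"}},"required":["rows"]}

```bash
mkdir -p pics; cat > h.py <<'E'
import numpy as np, cv2
from rig import *
def cloud(name):
    im,d=capture(name); p=camera_params(name)
    v,u=np.mgrid[0:400,0:640]
    P=np.stack([(u-p['cx'])/p['fx']*d,-(v-p['cy'])/p['fy']*d,-d],-1)
    W=P@np.array(p['orientation']).T+np.array(p['xyz'])
    W[d==0]=np.nan
    return im,W
E
python3 - <<'E'
from h import *
for n in('scene','top'):
    im,W=cloud(n); cv2.imwrite(f'pics/{n}0.png',im[:,:,::-1]); np.save(n+'0.npy',W)
    print({k:np.round(v,4).tolist() for k,v in camera_params(n).items()})
    print(W[np.ix_([100,200,300],[160,320,480])].round(3).tolist())
s=read_state();print(s)
E
```

```text
{'fx': 499.2407, 'fy': 499.2407, 'cx': 324.3824, 'cy': 206.9116, 'xyz': [1.2409, 0.6928, 0.651], 'orientation': [[-0.7357, -0.3716, 0.5663], [0.6772, -0.3884, 0.6249], [-0.0123, 0.8432, 0.5374]]}
[[[0.667, -0.632, 0.149], [0.071, -0.614, -0.002], [0.061, 0.023, 0.165]], [[0.846, -0.331, 0.025], [0.549, -0.087, 0.007], [0.257, 0.178, 0.001]], [[0.724, -0.882, -0.751], [0.781, 0.169, -0.0], [0.563, 0.374, -0.001]]]
{'fx': 518.6588, 'fy': 518.6588, 'cx': 321.9134, 'cy': 204.5655, 'xyz': [0.3727, 0.0019, 1.3872], 'orientation': [[0.0356, 0.978, -0.2055], [-0.9994, 0.0345, -0.009], [-0.0017, 0.2057, 0.9786]]}
[[[1.266, 0.75, -0.749], [1.294, 0.047, -0.759], [1.312, -0.654, -0.742]], [[0.661, 0.458, 0.002], [0.677, 0.02, -0.001], [0.691, -0.415, 0.006]], [[0.392, 0.431, 0.001], [0.407, 0.011, -0.002], [0.422, -0.411, -0.005]]]
{'time_s': 0.1, 'joint_positions': array([-8.44248382e+01,  3.02741891e+01,  8.21490950e+01, -1.68252664e-04,
        6.76898924e+01, -1.02278656e+01]), 'qvel': array([-0.02339261, -0.18881306, -0.19061412, -0.03118022,  0.06342044,
       -0.11726201]), 'tau': array([ 3.33210010e-04, -4.40983558e+01, -1.77150214e+01,  6.35807798e-02,
        5.34116034e-02, -3.87234718e-05]), 'position': array([ 0.17016796, -0.60075023,  0.24666327]), 'tcp_rot': array([[ 9.62203335e-01,  2.72331974e-01, -1.94607322e-04],
       [ 2.72331821e-01, -9.62201390e-01,  1.96569389e-03],
       [ 3.48069861e-04, -1.94439498e-03, -9.99998049e-01]]), 'force': array([0.22155353, 0.29088597, 0.52083548]), 'moment': array([ 0.01192937, -0.0141327 , -0.04467656]), 'grasp_force': 0.0, 'opening': 1.0034140594599563}
```

View pics/top0.png

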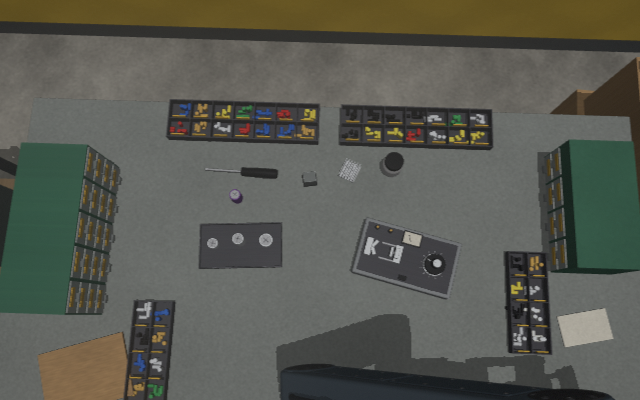

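View pics/scene0.png

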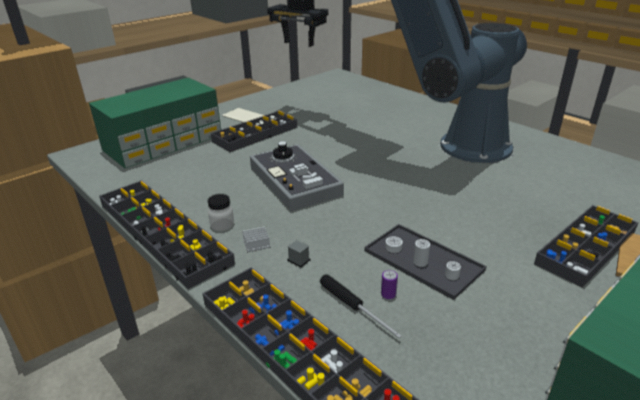

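The tall can is the middle one (top image 237,239). The knob is at (434,263) and the jaws are near (380,250). The purple look-alike stands outside the tray. Next I measure these points.

```bash
python3 - <<'E'
from h import *
T=np.load('top0.npy');S=np.load('scene0.npy')
both=np.concatenate([T.reshape(-1,3),S.reshape(-1,3)])
im=cv2.imread('pics/top0.png')
# cans by top height
for (u,v) in((212,243),(237,239),(266,240)):
    R=T[v-12:v+13,u-12:u+13].reshape(-1,3);zt=np.nanpercentile(R[:,2],95)
    q=R[R[:,2]>zt-.006];mm=(np.nanmin(q,0)+np.nanmax(q,0))/2
    print('can',u,v,zt,len(q),np.nanmean(q,0),mm,np.ptp(q,0))
    c=mm[:2];Q=S.reshape(-1,3);Q=Q[(np.hypot(*(Q[:,:2]-c).T)<.03)];zt=np.nanpercentile(Q[:,2],95)
    q=Q[Q[:,2]>zt-.005];print('   scene',zt,len(q),np.nanmean(q,0),(np.min(q,0)+np.max(q,0))/2)
# tester panel: minAreaRect in world of points z 30..50mm
for n,A in(('top',T),('scene',S)):
    Q=A.reshape(-1,3)
    m=(Q[:,0]>.4)&(Q[:,0]<.7)&(Q[:,1]>-.42)&(Q[:,1]<-.02)
    q=Q[m&(Q[:,2]>.033)&(Q[:,2]<.047)]
    r=cv2.minAreaRect((q[:,:2]*1000).astype(np.float32));print(n,len(q),np.median(q[:,2]),r)
    k=Q[m&(Q[:,2]>.074)&(Q[:,2]<.095)];print(' knob',len(k),k.mean(0) if len(k) else 0,(k.min(0)+k.max(0))/2,np.ptp(k,0))
c=cv2.resize(im[205:305,340:470],None,fx=6,fy=6,interpolation=cv2.INTER_CUBIC);cv2.imwrite('pics/c1.png',c)
c=cv2.resize(cv2.imread('pics/scene0.png')[135:215,240:350],None,fx=7,fy=7,interpolation=cv2.INTER_CUBIC);cv2.imwrite('pics/c2.png',c)
E
```

```text
can 212 243 0.030798555066364877 84 [0.54467078 0.30074989 0.02979051] [0.5445965  0.30071657 0.03048265] [0.02649873 0.02619383 0.0106624 ]
   scene 0.029035284156221173 124 [0.54798448 0.29944793 0.02800829] [0.54606537 0.29927467 0.02761757]
can 237 239 0.05290634186785971 96 [0.5560973  0.23084821 0.05198558] [0.55576801 0.23135055 0.05276936] [0.02929487 0.02660106 0.01129118]
   scene 0.05147485944385488 122 [0.55934736 0.22996338 0.05028378] [0.55800357 0.22948772 0.04997753]
can 266 240 0.023053749140724264 126 [0.55939686 0.1621093  0.02131503] [0.56070508 0.16199511 0.02251621] [0.03286462 0.03245598 0.01035088]
   scene 0.021786734603733343 153 [0.56207491 0.1606462  0.02039737] [0.56055592 0.1590866  0.02102081]
top 4938 0.040178043640863415 ((524.2333984375, -210.34249877929688), (260.10888671875, 149.98468017578125), 76.17640686035156)
 knob 70 [ 0.50686013 -0.27749894  0.08238267] [ 0.50710511 -0.27748772  0.08138606] [0.02087968 0.02134991 0.01076402]
scene 2326 0.04020140252077742 ((525.4857788085938, -213.22283935546875), (264.411865234375, 151.390625), 76.12260437011719)
 knob 50 [ 0.5095124  -0.27870126  0.08025033] [ 0.50912984 -0.28171672  0.07911995] [0.02149566 0.0258343  0.01000811]
```

View pics/c1.png

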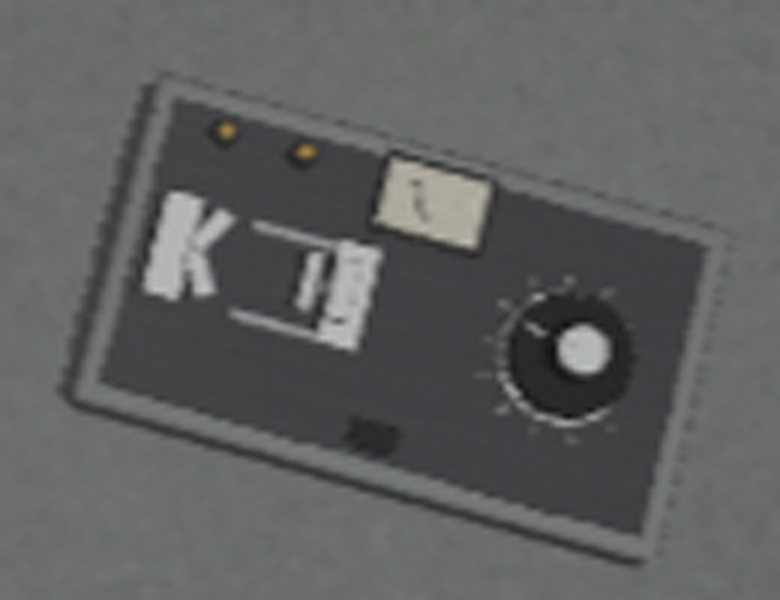

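View pics/c2.png

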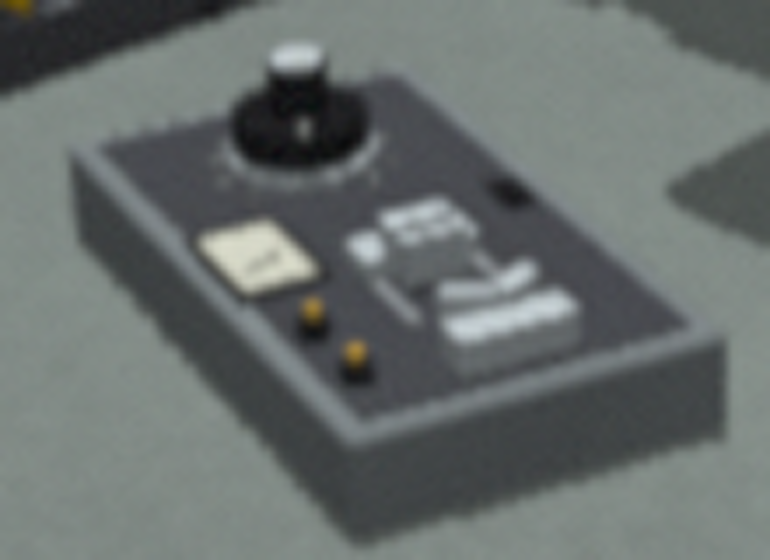

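```bash
cat >> h.py <<'E'
YAW=np.deg2rad(-13.85); C0=np.array([.5245,-.2110])
Rt=np.array([[np.cos(YAW),-np.sin(YAW)],[np.sin(YAW),np.cos(YAW)]])
def t2w(x,y): return C0+Rt@np.array([x,y])
def proj(name,W):
    p=camera_params(name);q=(np.asarray(W)-p['xyz'])@np.array(p['orientation'])
    d=-q[...,2];return np.stack([p['cx']+p['fx']*q[...,0]/d,p['cy']-p['fy']*q[...,1]/d],-1)
def rectify(im,name,z,s=4,w=80,l=140):
    # tester-frame picture: up=+y, right=+x, s px/mm
    y,x=np.mgrid[l:-l:-1/s,-w:w:1/s]/1000
    W=np.stack([C0[0]+Rt[0,0]*x+Rt[0,1]*y,C0[1]+Rt[1,0]*x+Rt[1,1]*y,np.full(x.shape,z)],-1)
    m=proj(name,W).astype(np.float32);return cv2.remap(im,m[...,0],m[...,1],cv2.INTER_CUBIC)
E
python3 - <<'E'
from h import *
for n in('top','scene'):
    im=cv2.imread(f'pics/{n}0.png')
    a=rectify(im,n,.062)[:560] if n=='top' else rectify(im,n,.062)[:560]
    b=rectify(im,n,.0825)[560:]
    globals()[n]=(a[40:440,120:520],b[180:580,120:520])
o=np.hstack([np.vstack([cv2.resize(i,(300,300)) for i in top]),np.vstack([cv2.resize(i,(300,300)) for i in scene])])
for k in range(0,600,30): o[k,::6]=(0,255,255);o[::6,k]=(0,255,255)
cv2.imwrite('pics/r.png',o)
E
```

```text
(no output)
```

View pics/r.png

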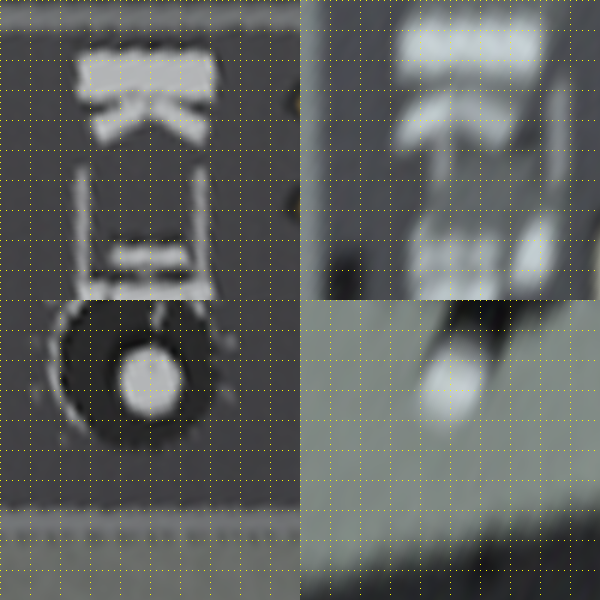

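Both views agree in the tester frame: seat at about (0, 72) mm, pad face at y≈49, knob axis at about (0.3, −72). That leaves about 8 mm of jaw travel, so roughly 0.7 rad. Now I work out the moves.

```bash
cat >> h.py <<'E'
def delta(x,y,z,yaw):
    s=read_state();R=np.array(s['tcp_rot']);p=np.array(s['position'])
    c,n=np.cos(np.deg2rad(yaw)),np.sin(np.deg2rad(yaw))
    # tool y at angle yaw, z down
    G=np.array([[-n,c,0],[c,n,0],[0,0,-1.]])
    from scipy.spatial.transform import Rotation as Ro
    rv=np.rad2deg(Ro.from_matrix(R.T@G).as_rotvec())/6
    print('xyz mm',(R.T@(np.array([x,y,z])-p)*1000).round(1),'r',rv.round(3),'| pos',p.round(4),'F',s['force'].round(2),'M',s['moment'].round(3),'open',round(s['opening'],3),'grip',round(s['grasp_force'],1),'t',round(s['time_s'],2))
E
python3 - <<'E'
from h import *
delta(.557,.230,.16,-13.85)
print('seat',t2w(.0003,.072),'place',t2w(.0003,.069),'knob',t2w(.0004,-.0723))
E
```

```text
xyz mm [ 598.4 -693.8   88.2] r [ -0.015  -0.013 -10.058] | pos [ 0.1702 -0.6008  0.2467] F [0.22 0.29 0.52] M [ 0.012 -0.014 -0.045] open 1.003 grip 0.0 t 0.1
seat [ 0.5420267  -0.14116516] place [ 0.54130856 -0.14407794] knob [ 0.50758114 -0.28129368]
```

Request:
apply_moves(rows=[{"x": 598, "y": -694, "z": 80, "rz": -10.06}, {"x": 598, "y": -694, "z": 80, "rz": -10.06}, {"x": 598, "y": -694, "z": 80, "rz": -10.06}, {"x": 598, "y": -694, "z": 80, "rz": -10.06}, {"x": 598, "y": -694, "z": 80, "rz": -10.06}, {"x": 598, "y": -694, "z": 80, "rz": -10.06}, {"x": 598, "y": -694, "z": 80, "rz": -10.06}, {"x": 598, "y": -694, "z": 80, "rz": -10.06}, {"x": 598, "y": -694, "z": 80, "rz": -10.06}, {"x": 598, "y": -694, "z": 80, "rz": -10.06}])

```text
validation failed for argument at $.ro...
```

```bash
python3 -c "
from h import *
delta(.557,.230,.16,-13.85)"
```

```text
xyz mm [ 598.4 -693.8   88.2] r [ -0.015  -0.013 -10.058] | pos [ 0.1702 -0.6008  0.2467] F [0.22 0.29 0.52] M [ 0.012 -0.014 -0.045] open 1.003 grip 0.0 t 0.1
```

Request:
apply_moves(rows=[{"x": 60, "y": -69, "z": 8, "rx": 0, "ry": 0, "rz": -1, "claw": 0}])

```text
time_s: 0.22
position: [0.1957, -0.5486, 0.2419]
tcp_rot: [[0.929, 0.37, 0.0], [0.37, -0.929, -0.005], [-0.001, 0.005, -1.0]]
force: [1.4, 0.7, 0.7]
opening: 1.003
grasp_force: 0.0
```

```bash
python3 -c "
from h import *
delta(.557,.230,.16,-13.85)"
```

```text
xyz mm [ 624.1 -589.8   78.2] r [ 0.036  0.035 -9.069] | pos [ 0.1957 -0.5486  0.2419] F [1.38 0.7  0.73] M [ 0.031 -0.033  0.029] open 1.003 grip 0.0 t 0.23
```

Request:
apply_moves(rows=[{"x": 620, "y": -586, "z": 70, "rx": 0, "ry": 0, "rz": -9.06, "claw": 0}, {"x": 620, "y": -586, "z": 70, "rx": 0, "ry": 0, "rz": -9.06, "claw": 0}, {"x": 620, "y": -586, "z": 70, "rx": 0, "ry": 0, "rz": -9.06, "claw": 0}, {"x": 620, "y": -586, "z": 70, "rx": 0, "ry": 0, "rz": -9.06, "claw": 0}, {"x": 620, "y": -586, "z": 70, "rx": 0, "ry": 0, "rz": -9.06, "claw": 0}, {"x": 620, "y": -586, "z": 70, "rx": 0, "ry": 0, "rz": -9.06, "claw": 0}, {"x": 620, "y": -586, "z": 70, "rx": 0, "ry": 0, "rz": -9.06, "claw": 0}, {"x": 620, "y": -586, "z": 70, "rx": 0, "ry": 0, "rz": -9.06, "claw": 0}, {"x": 620, "y": -586, "z": 70, "rx": 0, "ry": 0, "rz": -9.06, "claw": 0}, {"x": 620, "y": -586, "z": 70, "rx": 0, "ry": 0, "rz": -9.06, "claw": 0}])

```text
time_s: 1.48
position: [0.4588, 0.0223, 0.1908]
tcp_rot: [[0.239, 0.971, 0.0], [0.971, -0.239, -0.0], [-0.0, 0.0, -1.0]]
force: [0.7, -0.7, -0.1]
opening: 0.996
grasp_force: 0.0
```

```bash
python3 -c "
from h import *
delta(.557,.230,.16,-13.85)"
```

```text
xyz mm [225.1  45.7  30.8] r [0.003 0.002 0.003] | pos [0.4588 0.0223 0.1908] F [ 0.71 -0.65 -0.15] M [-0.058 -0.171 -0.04 ] open 0.996 grip 0.0 t 1.48
```

Request:
apply_moves(rows=[{"x": 224, "y": 45.5, "z": 30, "rx": 0, "ry": 0, "rz": 0, "claw": 0}, {"x": 224, "y": 45.5, "z": 30, "rx": 0, "ry": 0, "rz": 0, "claw": 0}, {"x": 224, "y": 45.5, "z": 30, "rx": 0, "ry": 0, "rz": 0, "claw": 0}, {"x": 224, "y": 45.5, "z": 30, "rx": 0, "ry": 0, "rz": 0, "claw": 0}, {"x": 224, "y": 45.5, "z": 30, "rx": 0, "ry": 0, "rz": 0, "claw": 0}, {"x": 224, "y": 45.5, "z": 30, "rx": 0, "ry": 0, "rz": 0, "claw": 0}])

```text
time_s: 2.22
position: [0.555, 0.2266, 0.1604]
tcp_rot: [[0.239, 0.971, -0.002], [0.971, -0.239, -0.001], [-0.001, -0.002, -1.0]]
force: [-0.3, 0.1, -0.2]
opening: 0.998
grasp_force: 0.0
```

```bash
python3 -c "
from h import *
delta(.557,.230,.053,-13.85)"
```

```text
xyz mm [  3.9   1.4 107.4] r [-0.017  0.012  0.007] | pos [0.555  0.2266 0.1604] F [-0.31  0.12 -0.22] M [-0.012 -0.076  0.033] open 0.998 grip 0.0 t 2.23
```

Request:
apply_moves(rows=[{"x": 3, "y": 1, "z": 60, "rx": 0, "ry": 0, "rz": 0, "claw": 0}, {"x": 3, "y": 1, "z": 107, "rx": 0, "ry": 0, "rz": 0, "claw": 0}, {"x": 3, "y": 1, "z": 107, "rx": 0, "ry": 0, "rz": 0, "claw": 80}, {"x": 3, "y": 1, "z": 107, "rx": 0, "ry": 0, "rz": 0, "claw": 150}, {"x": 3, "y": 1, "z": 107, "rx": 0, "ry": 0, "rz": 0, "claw": 180}, {"x": 3, "y": 1, "z": 107, "rx": 0, "ry": 0, "rz": 0, "claw": 220}, {"x": 3, "y": 1, "z": 107, "rx": 0, "ry": 0, "rz": 0, "claw": 220}, {"x": 3, "y": 1, "z": 107, "rx": 0, "ry": 0, "rz": 0, "claw": 220}])

```text
time_s: 3.22
position: [0.5577, 0.2298, 0.0544]
tcp_rot: [[0.239, 0.971, 0.001], [0.971, -0.239, 0.0], [0.0, 0.001, -1.0]]
force: [-0.7, -0.5, -0.1]
opening: 0.401
grasp_force: 0.0
```

```bash
python3 -c "
from h import *
delta(.557,.230,.053,-13.85)"
```

```text
xyz mm [ 0.  -0.8  1.4] r [ 0.006 -0.002  0.004] | pos [0.5577 0.2298 0.0544] F [-0.68 -0.47 -0.05] M [-0.039 -0.128 -0.03 ] open 0.401 grip 0.0 t 3.23
```

Request:
apply_moves(rows=[{"x": 0, "y": 0, "z": 0, "rx": 0, "ry": 0, "rz": 0, "claw": 220}, {"x": 0, "y": 0, "z": 0, "rx": 0, "ry": 0, "rz": 0, "claw": 220}, {"x": 0, "y": 0, "z": 0, "rx": 0, "ry": 0, "rz": 0, "claw": 220}, {"x": 0, "y": 0, "z": 0, "rx": 0, "ry": 0, "rz": 0, "claw": 220}])

```text
time_s: 3.72
position: [0.5574, 0.2298, 0.0541]
tcp_rot: [[0.239, 0.971, -0.0], [0.971, -0.239, 0.0], [-0.0, -0.0, -1.0]]
force: [-2.0, 0.1, 3.9]
opening: 0.336
grasp_force: 30.0
```

```bash
python3 -c "
from h import *
delta(.557,.230,.2,-13.85)
im,W=cloud('scene');a=proj('scene',np.array([.557,.23,.05])).astype(int);print(a)
cv2.imwrite('pics/g.png',cv2.resize(im[150:300,340:540,::-1],None,fx=3,fy=3))"
```

```text
xyz mm [ 1.000e-01 -5.000e-01 -1.459e+02] r [-0.004  0.     0.002] | pos [0.5574 0.2298 0.0541] F [-1.95  0.09  3.87] M [ 0.04   0.195 -0.001] open 0.336 grip 30.0 t 3.73
[422 243]
```

View pics/g.png

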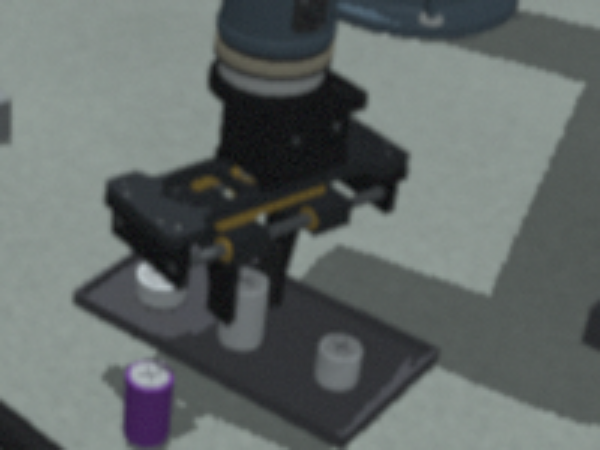

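The can is gripped (opening about 29 mm, 30 N). Now lift and carry.

Request:
apply_moves(rows=[{"x": 0, "y": 0, "z": -15, "rx": 0, "ry": 0, "rz": 0, "claw": 220}, {"x": 0, "y": 0, "z": -60, "rx": 0, "ry": 0, "rz": 0, "claw": 220}, {"x": 0, "y": 0, "z": -110, "rx": 0, "ry": 0, "rz": 0, "claw": 220}, {"x": -367, "y": 73, "z": -110, "rx": 0, "ry": 0, "rz": 0, "claw": 220}, {"x": -367, "y": 73, "z": -110, "rx": 0, "ry": 0, "rz": 0, "claw": 220}, {"x": -367, "y": 73, "z": -110, "rx": 0, "ry": 0, "rz": 0, "claw": 220}, {"x": -367, "y": 73, "z": -110, "rx": 0, "ry": 0, "rz": 0, "claw": 220}, {"x": -367, "y": 73, "z": -110, "rx": 0, "ry": 0, "rz": 0, "claw": 220}, {"x": -367, "y": 73, "z": -110, "rx": 0, "ry": 0, "rz": 0, "claw": 220}, {"x": -367, "y": 73, "z": -110, "rx": 0, "ry": 0, "rz": 0, "claw": 220}])

```text
time_s: 5.03
position: [0.5416, -0.1496, 0.1649]
tcp_rot: [[0.246, 0.969, 0.003], [0.969, -0.246, -0.003], [-0.002, 0.004, -1.0]]
force: [0.5, 0.5, -0.4]
opening: 0.34
grasp_force: 30.0
```

Request:
apply_moves(rows=[{"x": 0, "y": 0, "z": 0, "rx": 0, "ry": 0, "rz": 0, "claw": 220}, {"x": 0, "y": 0, "z": 0, "rx": 0, "ry": 0, "rz": 0, "claw": 220}])

```text
time_s: 5.28
position: [0.5405, -0.1426, 0.1641]
tcp_rot: [[0.237, 0.971, -0.001], [0.971, -0.237, 0.0], [0.0, -0.001, -1.0]]
force: [-1.1, 0.3, -1.3]
opening: 0.338
grasp_force: 30.0
```

```bash
python3 -c "
from h import *
delta(.5413,-.1441,.093,-13.85)"
```

```text
xyz mm [-1.3  1.2 71.1] r [-0.006 -0.003  0.02 ] | pos [ 0.5405 -0.1426  0.1641] F [-1.14  0.32 -1.27] M [-0.004 -0.103  0.01 ] open 0.338 grip 30.0 t 5.28
```

Request:
apply_moves(rows=[{"x": -1.2, "y": 1, "z": 30, "rx": 0, "ry": 0, "rz": 0, "claw": 220}, {"x": -1.2, "y": 1, "z": 55, "rx": 0, "ry": 0, "rz": 0, "claw": 220}, {"x": -1.2, "y": 1, "z": 67, "rx": 0, "ry": 0, "rz": 0, "claw": 220}, {"x": -1.2, "y": 1, "z": 70, "rx": 0, "ry": 0, "rz": 0, "claw": 220}, {"x": -1.2, "y": 1, "z": 70, "rx": 0, "ry": 0, "rz": 0, "claw": 220}, {"x": -1.2, "y": 1, "z": 70, "rx": 0, "ry": 0, "rz": 0, "claw": 220}])

```text
time_s: 6.02
position: [0.542, -0.1457, 0.0949]
tcp_rot: [[0.239, 0.971, 0.002], [0.971, -0.239, -0.001], [-0.0, 0.002, -1.0]]
force: [0.2, -0.1, -0.6]
opening: 0.336
grasp_force: 30.0
```

```bash
python3 -c "
from h import *
delta(.5413,-.1441,.0911,-13.85)
im,W=cloud('scene');a=proj('scene',np.array([.5413,-.1441,.06])).astype(int);print(a)
cv2.imwrite('pics/p.png',cv2.resize(im[a[1]-60:a[1]+60,a[0]-80:a[0]+80,::-1],None,fx=4,fy=4,interpolation=cv2.INTER_CUBIC))"
```

```text
xyz mm [ 1.4 -1.1  3.7] r [0.017 0.004 0.004] | pos [ 0.542  -0.1457  0.0949] F [ 0.25 -0.08 -0.57] M [-0.072 -0.134  0.003] open 0.336 grip 30.0 t 6.03
[306 171]
```

View pics/p.png

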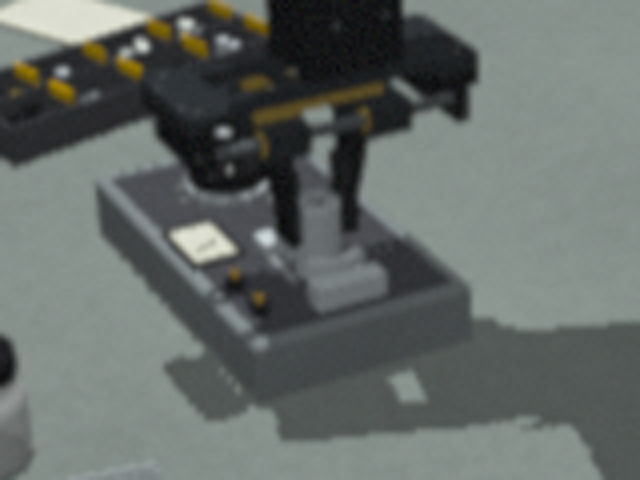

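The can is centred behind the V (about (320,220) in the crop), with the foot roughly 3–4 mm above the panel. I lower it to contact.

Request:
apply_moves(rows=[{"x": 0.5, "y": -0.5, "z": 2, "rx": 0, "ry": 0, "rz": 0, "claw": 220}, {"x": 0.5, "y": -0.5, "z": 3, "rx": 0, "ry": 0, "rz": 0, "claw": 220}, {"x": 0.5, "y": -0.5, "z": 3, "rx": 0, "ry": 0, "rz": 0, "claw": 220}, {"x": 0.5, "y": -0.5, "z": 3, "rx": 0, "ry": 0, "rz": 0, "claw": 220}])

```text
time_s: 6.58
position: [0.5409, -0.145, 0.0912]
tcp_rot: [[0.239, 0.971, -0.0], [0.971, -0.239, 0.0], [-0.0, -0.0, -1.0]]
force: [-0.3, 0.3, 1.5]
opening: 0.34
grasp_force: 30.0
```

Request:
apply_moves(rows=[{"x": 0, "y": 0, "z": 0.5, "rx": 0, "ry": 0, "rz": 0, "claw": 220}, {"x": 0, "y": 0, "z": 0.5, "rx": 0, "ry": 0, "rz": 0, "claw": 220}])

```text
time_s: 6.82
position: [0.541, -0.1449, 0.0911]
tcp_rot: [[0.239, 0.971, 0.0], [0.971, -0.239, -0.0], [-0.0, 0.0, -1.0]]
force: [-1.0, 1.1, 5.5]
opening: 0.338
grasp_force: 30.0
```

Request:
apply_moves(rows=[{"x": 0, "y": 0, "z": -0.3, "rx": 0, "ry": 0, "rz": 0, "claw": 160}, {"x": 0, "y": 0, "z": -0.3, "rx": 0, "ry": 0, "rz": 0, "claw": 130}, {"x": 0, "y": 0, "z": -0.3, "rx": 0, "ry": 0, "rz": 0, "claw": 110}, {"x": 0, "y": 0, "z": -0.3, "rx": 0, "ry": 0, "rz": 0, "claw": 110}, {"x": 0, "y": 0, "z": -0.3, "rx": 0, "ry": 0, "rz": 0, "claw": 110}, {"x": 0, "y": 0, "z": -10, "rx": 0, "ry": 0, "rz": 0, "claw": 110}, {"x": 0, "y": 0, "z": -40, "rx": 0, "ry": 0, "rz": 0, "claw": 110}, {"x": 0, "y": 0, "z": -90, "rx": 0, "ry": 0, "rz": 0, "claw": 0}, {"x": 0, "y": 0, "z": -90, "rx": 0, "ry": 0, "rz": 0, "claw": 0}])

```text
time_s: 7.95
position: [0.5437, -0.1461, 0.185]
tcp_rot: [[0.239, 0.971, 0.009], [0.971, -0.239, -0.004], [-0.002, 0.01, -1.0]]
force: [0.4, -0.3, -0.5]
opening: 0.713
grasp_force: 0.0
```

```bash
python3 -c "
from h import *
delta(.5078,-.2815,.18,-13.85)"
```

```text
xyz mm [-140.    -2.6    5.2] r [0.092 0.02  0.003] | pos [ 0.5437 -0.1461  0.185 ] F [ 0.41 -0.33 -0.49] M [-0.059 -0.036 -0.05 ] open 0.713 grip 0.0 t 7.95
```

Request:
apply_moves(rows=[{"x": -139, "y": -1, "z": 5, "rx": 0, "ry": 0, "rz": 0, "claw": 0}, {"x": -139, "y": -1, "z": 5, "rx": 0, "ry": 0, "rz": 0, "claw": 0}, {"x": -139, "y": -1, "z": 5, "rx": 0, "ry": 0, "rz": 0, "claw": 0}, {"x": -139, "y": -1, "z": 5, "rx": 0, "ry": 0, "rz": 0, "claw": 0}, {"x": -139, "y": -1, "z": 5, "rx": 0, "ry": 0, "rz": 0, "claw": 0}, {"x": -139, "y": -1, "z": 5, "rx": 0, "ry": 0, "rz": 0, "claw": 0}])

```text
time_s: 8.7
position: [0.5071, -0.2779, 0.1754]
tcp_rot: [[0.237, 0.971, -0.0], [0.971, -0.237, 0.001], [0.001, -0.001, -1.0]]
force: [-0.1, 0.6, -0.4]
opening: 0.996
grasp_force: 0.0
```

```bash
python3 -c "
from h import *
delta(.5078,-.2815,.074,-13.85)
im,W=cloud('scene');s=im
im2,W2=cloud('top')
a=rectify(im2,'top',.088)[100:420,120:520];b=rectify(im,'scene',.088)[100:420,120:520]
o=np.vstack([np.hstack([a,b])]);o[::40,::8]=(255,255,0);o[::8,::40]=(255,255,0)
cv2.imwrite('pics/q.png',o[:,:,::-1])
for n,A in(('top',W2),('scene',W)):
    Q=A.reshape(-1,3);w=t2w(0,.07);Q=Q[(np.hypot(Q[:,0]-w[0],Q[:,1]-w[1])<.035)&(Q[:,2]>.078)&(Q[:,2]<.1)]
    t=(Q[:,:2]-C0)@Rt;print(n,len(Q),t.mean(0),(t.min(0)+t.max(0))/2,np.median(Q[:,2]))
"
```

```text
xyz mm [ -3.4   1.6 101.4] r [-0.005 -0.005  0.022] | pos [ 0.5071 -0.2779  0.1754] F [-0.13  0.58 -0.36] M [-0.003 -0.033 -0.044] open 0.996 grip 0.0 t 8.7
top 111 [-0.00013999  0.07031013] [0.00059301 0.070463  ] 0.0871204153643006
scene 87 [0.0035813  0.07192317] [0.00245493 0.06833097] 0.08624627790764838
```

View pics/q.png

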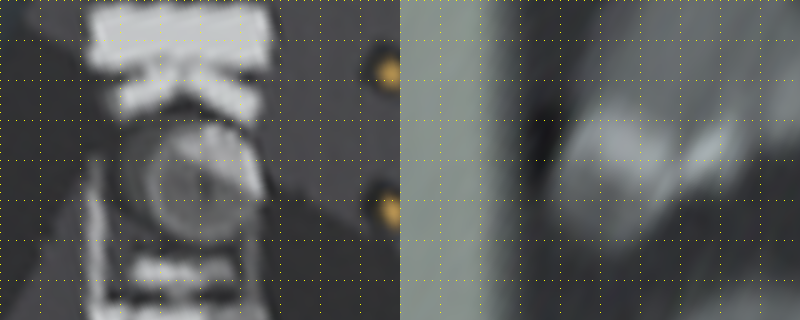

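The can stands upright at about (0.5, 70) mm in the tester frame, so step 1 looks met. Next I descend over the ring.

Request:
apply_moves(rows=[{"x": -3, "y": 1, "z": 50, "rx": 0, "ry": 0, "rz": 0, "claw": 0}, {"x": -3, "y": 1, "z": 85, "rx": 0, "ry": 0, "rz": 0, "claw": 0}, {"x": -3, "y": 1, "z": 98, "rx": 0, "ry": 0, "rz": 0, "claw": 0}, {"x": -3, "y": 1, "z": 100, "rx": 0, "ry": 0, "rz": 0, "claw": 0}, {"x": -3, "y": 1, "z": 100, "rx": 0, "ry": 0, "rz": 0, "claw": 0}, {"x": -3, "y": 1, "z": 100, "rx": 0, "ry": 0, "rz": 0, "claw": 0}])

```text
time_s: 9.55
position: [0.5078, -0.2833, 0.0769]
tcp_rot: [[0.239, 0.971, 0.002], [0.971, -0.239, -0.002], [-0.001, 0.002, -1.0]]
force: [0.4, -0.3, 0.1]
opening: 1.002
grasp_force: 0.0
```

```bash
python3 -c "
from h import *
delta(.5078,-.2813,.0745,-13.85)"
```

```text
xyz mm [ 2.  -0.5  2.4] r [0.023 0.011 0.003] | pos [ 0.5078 -0.2833  0.0769] F [ 0.42 -0.29  0.12] M [ 0.018 -0.097  0.067] open 1.002 grip 0.0 t 9.55
```

Request:
apply_moves(rows=[{"x": 1, "y": 0, "z": 1.5, "rx": 0, "ry": 0, "rz": 0, "claw": 60}, {"x": 1, "y": 0, "z": 1.5, "rx": 0, "ry": 0, "rz": 0, "claw": 85}, {"x": 1, "y": 0, "z": 1.5, "rx": 0, "ry": 0, "rz": 0, "claw": 100}, {"x": 1, "y": 0, "z": 1.5, "rx": 0, "ry": 0, "rz": 0, "claw": 115}, {"x": 1, "y": 0, "z": 1.5, "rx": 0, "ry": 0, "rz": 0, "claw": 150}, {"x": 1, "y": 0, "z": 1.5, "rx": 0, "ry": 0, "rz": 0, "claw": 150}, {"x": 1, "y": 0, "z": 1.5, "rx": 0, "ry": 0, "rz": 0, "claw": 150}, {"x": 1, "y": 0, "z": 1.5, "rx": 0, "ry": 0, "rz": 0, "claw": 150}])

```text
time_s: 10.55
position: [0.5059, -0.2814, 0.0739]
tcp_rot: [[0.238, 0.971, -0.003], [0.971, -0.238, 0.001], [0.0, -0.003, -1.0]]
force: [-5.0, -0.4, 3.1]
opening: 0.588
grasp_force: 30.0
```

```bash
python3 -c "
from h import *
delta(.5078,-.2813,.0745,-13.85)"
```

```text
xyz mm [ 0.6  1.8 -0.6] r [-0.03  -0.004  0.01 ] | pos [ 0.5059 -0.2814  0.0739] F [-4.97 -0.45  3.1 ] M [-0.086  0.953  0.172] open 0.588 grip 30.0 t 10.55
```

Request:
apply_moves(rows=[{"x": 0, "y": -1, "z": 0, "rx": 0, "ry": 0, "rz": 0, "claw": 150}, {"x": 0, "y": -1.2, "z": 0, "rx": 0, "ry": 0, "rz": 0.48, "claw": 150}, {"x": 0, "y": -1.2, "z": 0, "rx": 0, "ry": 0, "rz": 0.96, "claw": 150}, {"x": 0, "y": -1.2, "z": 0, "rx": 0, "ry": 0, "rz": 1.43, "claw": 150}, {"x": 0, "y": -1.2, "z": 0, "rx": 0, "ry": 0, "rz": 1.91, "claw": 150}, {"x": 0, "y": -1.2, "z": 0, "rx": 0, "ry": 0, "rz": 1.91, "claw": 150}, {"x": 0, "y": -1.2, "z": 0, "rx": 0, "ry": 0, "rz": 1.91, "claw": 150}])

```text
time_s: 11.42
position: [0.5057, -0.2814, 0.0739]
tcp_rot: [[0.427, 0.904, -0.001], [0.904, -0.427, 0.001], [0.0, -0.001, -1.0]]
force: [-5.2, -1.3, 2.0]
opening: 0.584
grasp_force: 30.0
```

```bash
cat >> h.py <<'E'
def jawlook():
    s=read_state();R=np.array(s['tcp_rot']);print('yaw',np.rad2deg(np.arctan2(R[1,1],R[0,1])).round(2))
    delta(.506,-.2814,.074,-13.85)
    im2,W2=cloud('top')
    a=rectify(im2,'top',.062)[:,:,:]
    # jaw profile: brightness along y averaged over x -12..12 mm ; rows 4px/mm from y=140
    g=a[:,320-40:320+40].mean(2).mean(1)
    print('profile y70..20 step1:',g[280:480:4].round(0).astype(int).tolist())
    Q=W2.reshape(-1,3);w=t2w(0,.07);Q=Q[(np.hypot(Q[:,0]-w[0],Q[:,1]-w[1])<.035)&(Q[:,2]>.078)&(Q[:,2]<.1)]
    t=(Q[:,:2]-C0)@Rt
    if len(Q): print('can',len(Q),t.mean(0).round(4),((t.min(0)+t.max(0))/2).round(4))
    return a
E
python3 -c "
from h import *
a=jawlook();np.save('j0.npy',a)
a0=rectify(cv2.imread('pics/top0.png')[:,:,::-1],'top',.062);g=a0[:,280:360].mean(2).mean(1);print(g[280:480:4].round(0).astype(int).tolist())"
```

```text
yaw -25.29
xyz mm [ 0.1  0.3 -0.1] r [-0.009 -0.004 -1.907] | pos [ 0.5057 -0.2814  0.0739] F [-5.19 -1.25  1.97] M [-0.011  0.876 -0.03 ] open 0.584 grip 30.0 t 11.43
profile y70..20 step1: [90, 90, 90, 89, 89, 89, 88, 88, 88, 87, 87, 87, 87, 86, 86, 86, 86, 85, 85, 85, 85, 85, 85, 85, 84, 84, 84, 84, 84, 84, 83, 83, 83, 82, 82, 82, 82, 82, 82, 81, 81, 81, 81, 81, 81, 81, 80, 80, 80, 80]
[67, 68, 68, 68, 68, 68, 67, 67, 67, 67, 67, 67, 68, 68, 68, 68, 67, 63, 58, 53, 55, 72, 103, 137, 163, 175, 174, 159, 136, 112, 89, 71, 65, 76, 100, 129, 153, 169, 178, 182, 183, 182, 180, 176, 172, 171, 173, 178, 180, 176]
```

```bash
cat >> h.py <<'E'
def track():
    s=read_state();R=np.array(s['tcp_rot'])
    im,W=cloud('scene')
    A=[rectify(i,'scene',.062)[:,:,0].astype(np.float32) for i in (cv2.imread('pics/scene0.png')[:,:,::-1],im)]
    # x 6..32mm, y 14..54
    r0,r1,c0,c1=int((140-54)*4),int((140-20)*4),int((80+8)*4),int((80+30)*4)
    t=A[0][r0:r1,c0:c1]
    m=cv2.matchTemplate(A[1][r0-80:r1+16,c0-4:c1+4],t,cv2.TM_CCOEFF_NORMED)
    _,v,_,l=cv2.minMaxLoc(m);k=m[:,l[0]]
    i=l[1];d=0
    if 0<i<len(k)-1: d=(k[i-1]-k[i+1])/(2*(k[i-1]-2*k[i]+k[i+1]))
    Q=W.reshape(-1,3);w=t2w(0,.07);Q=Q[(np.hypot(Q[:,0]-w[0],Q[:,1]-w[1])<.03)&(Q[:,2]>.076)&(Q[:,2]<.094)]
    T=(Q[:,:2]-C0)@Rt
    print('yaw',np.rad2deg(np.arctan2(R[1,1],R[0,1])).round(2),'jaw shift mm',round((80-i-d)/4,2),'lat',(l[0]-4)/4,'score',round(v,3),'can',len(Q),T.mean(0).round(4),'M',s['moment'].round(3),'F',s['force'].round(1),'grip',s['grasp_force'],'t',s['time_s'])
E
python3 -c "
from h import *
track()"
```

```text
yaw -25.29 jaw shift mm 4.28 lat 0.5 score 0.864 can 97 [0.0038 0.0728] M [0.033 0.904 0.009] F [-4.3  0.4  1.6] grip 29.99550551176071 t 11.475
```

Request:
apply_moves(rows=[{"x": 0, "y": -0.8, "z": 0, "rx": 0, "ry": 0, "rz": 0.48, "claw": 150}, {"x": 0, "y": -0.8, "z": 0, "rx": 0, "ry": 0, "rz": 0.96, "claw": 150}, {"x": 0, "y": -0.8, "z": 0, "rx": 0, "ry": 0, "rz": 1.43, "claw": 150}, {"x": 0, "y": -0.8, "z": 0, "rx": 0, "ry": 0, "rz": 1.43, "claw": 150}, {"x": 0, "y": -0.8, "z": 0, "rx": 0, "ry": 0, "rz": 1.43, "claw": 150}])

```text
time_s: 12.15
position: [0.5056, -0.2813, 0.0739]
tcp_rot: [[0.557, 0.83, 0.0], [0.83, -0.557, -0.0], [0.0, 0.0, -1.0]]
force: [-3.5, -0.9, -0.4]
opening: 0.588
grasp_force: 30.0
```

```bash
python3 -c "
from h import *
track()"
```

```text
yaw -33.86 jaw shift mm 5.5 lat 1.0 score 0.891 can 100 [0.0039 0.0729] M [-0.034  0.596  0.025] F [-3.5 -0.9 -0.4] grip 29.99271869659424 t 12.15
```

Request:
apply_moves(rows=[{"x": 0, "y": 0, "z": 0, "rx": 0, "ry": 0, "rz": 0.48, "claw": 150}, {"x": 0, "y": 0, "z": 0, "rx": 0, "ry": 0, "rz": 0.48, "claw": 150}, {"x": 0, "y": 0, "z": 0, "rx": 0, "ry": 0, "rz": 0.48, "claw": 150}])

```text
time_s: 12.58
position: [0.5056, -0.2813, 0.0739]
tcp_rot: [[0.598, 0.801, 0.0], [0.801, -0.598, -0.0], [0.0, 0.0, -1.0]]
force: [-1.7, -2.0, -2.2]
opening: 0.586
grasp_force: 30.0
```

```bash
python3 -c "
from h import *
track()"
```

```text
yaw -36.74 jaw shift mm 6.1 lat 1.0 score 0.9 can 99 [0.0041 0.0731] M [-0.045  0.497 -0.007] F [-1.7 -2.  -2.2] grip 29.991647601127625 t 12.575
```

Request:
apply_moves(rows=[{"x": 0, "y": 0, "z": 0, "rx": 0, "ry": 0, "rz": 0.48, "claw": 150}, {"x": 0, "y": 0, "z": 0, "rx": 0, "ry": 0, "rz": 0.48, "claw": 150}, {"x": 0, "y": 0, "z": 0, "rx": 0, "ry": 0, "rz": 0.48, "claw": 150}])

```text
time_s: 13.0
position: [0.5055, -0.2813, 0.0739]
tcp_rot: [[0.638, 0.77, 0.0], [0.77, -0.638, -0.0], [0.0, 0.0, -1.0]]
force: [-3.0, -1.4, -3.1]
opening: 0.593
grasp_force: 30.0
```

```bash
python3 -c "
from h import *
track()"
```

```text
yaw -39.62 jaw shift mm 6.95 lat 1.0 score 0.891 can 98 [0.0043 0.0729] M [-0.075  0.461  0.01 ] F [-3.  -1.4 -3.1] grip 29.99098688364029 t 13.0
```

Request:
apply_moves(rows=[{"x": 0, "y": 0, "z": 0, "rx": 0, "ry": 0, "rz": 0.48, "claw": 150}, {"x": 0, "y": 0, "z": 0, "rx": 0, "ry": 0, "rz": 0.48, "claw": 150}, {"x": 0, "y": 0, "z": 0, "rx": 0, "ry": 0, "rz": 0.48, "claw": 150}])

```text
time_s: 13.42
position: [0.5055, -0.2813, 0.0739]
tcp_rot: [[0.676, 0.737, 0.0], [0.737, -0.676, -0.0], [0.0, 0.0, -1.0]]
force: [-2.1, -1.0, -2.1]
opening: 0.589
grasp_force: 30.0
```

```bash
python3 -c "
from h import *
track()"
```

```text
yaw -42.5 jaw shift mm 7.54 lat 0.5 score 0.909 can 98 [0.004  0.0727] M [-0.05   0.355  0.037] F [-2.1 -1.  -2.1] grip 29.98998463153839 t 13.425
```

Request:
apply_moves(rows=[{"x": 0, "y": 0, "z": 0, "rx": 0, "ry": 0, "rz": 0.48, "claw": 150}, {"x": 0, "y": 0, "z": 0, "rx": 0, "ry": 0, "rz": 0.48, "claw": 150}, {"x": 0, "y": 0, "z": 0, "rx": 0, "ry": 0, "rz": 0.48, "claw": 150}])

```text
time_s: 13.85
position: [0.5055, -0.2812, 0.0739]
tcp_rot: [[0.712, 0.703, 0.0], [0.703, -0.712, 0.0], [0.0, 0.0, -1.0]]
force: [-1.3, -0.3, -3.5]
opening: 0.589
grasp_force: 30.0
```

```bash
python3 -c "
from h import *
track()"
```

```text
yaw -45.37 jaw shift mm 8.69 lat 1.0 score 0.882 can 96 [0.0036 0.0726] M [-0.064  0.38   0.012] F [-1.3 -0.3 -3.5] grip 29.98938649892807 t 13.85
```

Request:
apply_moves(rows=[{"x": 0, "y": 0, "z": 0, "rx": 0, "ry": 0, "rz": 0.48, "claw": 150}, {"x": 0, "y": 0, "z": 0, "rx": 0, "ry": 0, "rz": 0.48, "claw": 150}, {"x": 0, "y": 0, "z": 0, "rx": 0, "ry": 0, "rz": 0.48, "claw": 150}])

```text
time_s: 14.28
position: [0.5055, -0.2812, 0.0739]
tcp_rot: [[0.746, 0.666, 0.0], [0.666, -0.746, 0.0], [0.0, 0.0, -1.0]]
force: [-0.4, -2.1, -4.1]
opening: 0.586
grasp_force: 30.0
```

```bash
python3 -c "
from h import *
track()"
```

```text
yaw -48.26 jaw shift mm 9.36 lat 0.5 score 0.893 can 99 [0.0042 0.0733] M [-0.044  0.142  0.007] F [-0.4 -2.1 -4.1] grip 29.989036917686462 t 14.275
```

Request:
apply_moves(rows=[{"x": 0, "y": 0, "z": 0, "rx": 0, "ry": 0, "rz": 0.48, "claw": 150}, {"x": 0, "y": 0, "z": 0, "rx": 0, "ry": 0, "rz": 0.48, "claw": 150}, {"x": 0, "y": 0, "z": 0, "rx": 0, "ry": 0, "rz": 0.48, "claw": 150}])

```text
time_s: 14.7
position: [0.5055, -0.2812, 0.0739]
tcp_rot: [[0.779, 0.628, 0.0], [0.628, -0.779, 0.0], [0.0, -0.0, -1.0]]
force: [-1.6, -0.6, -5.4]
opening: 0.587
grasp_force: 30.0
```

```bash
python3 -c "
from h import *
track();track()"
```

```text
yaw -51.13 jaw shift mm 9.78 lat 0.75 score 0.875 can 98 [0.004  0.0732] M [0.01  0.129 0.066] F [-1.6 -0.6 -5.4] grip 29.98858541250229 t 14.7
yaw -51.14 jaw shift mm 9.91 lat 0.75 score 0.879 can 95 [0.004  0.0736] M [0.003 0.172 0.072] F [-0.4 -1.3 -5.4] grip 29.988584518432617 t 14.75
```

Request:
apply_moves(rows=[{"x": 0, "y": 0, "z": 0, "rx": 0, "ry": 0, "rz": 0.48, "claw": 150}, {"x": 0, "y": 0, "z": 0, "rx": 0, "ry": 0, "rz": 0.48, "claw": 150}, {"x": 0, "y": 0, "z": 0, "rx": 0, "ry": 0, "rz": 0.48, "claw": 150}])

```text
time_s: 15.18
position: [0.5054, -0.2812, 0.0739]
tcp_rot: [[0.809, 0.588, 0.0], [0.588, -0.809, 0.0], [0.0, -0.0, -1.0]]
force: [0.7, -1.3, -5.0]
opening: 0.583
grasp_force: 30.0
```

```bash
python3 -c "
from h import *
track();track()
im,W=cloud('scene');a=proj('scene',np.array([.5413,-.1441,.06])).astype(int)
cv2.imwrite('pics/n.png',cv2.resize(im[a[1]-35:a[1]+35,a[0]-45:a[0]+45,::-1],None,fx=8,fy=8,interpolation=cv2.INTER_CUBIC))"
```

```text
yaw -54.02 jaw shift mm 10.57 lat 1.0 score 0.862 can 97 [0.0041 0.0737] M [0.004 0.162 0.001] F [ 0.7 -1.3 -5. ] grip 29.988126754760742 t 15.175
yaw -54.02 jaw shift mm 10.56 lat 1.0 score 0.868 can 98 [0.0041 0.0748] M [0.025 0.142 0.052] F [ 0.2 -1.  -5.1] grip 29.98833417892456 t 15.225
```

View pics/n.png

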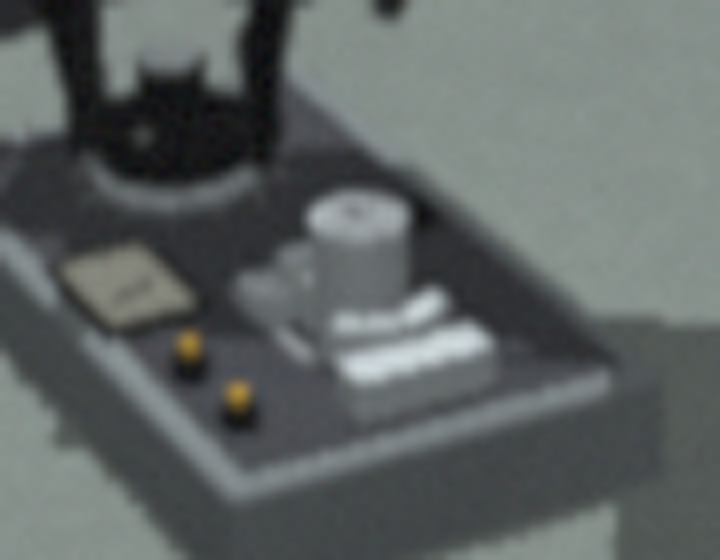

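```bash
cat >> h.py <<'E'
import os
def trk(i):
    fs=[];ms=[];ds=[]
    for _ in range(3):
        s=read_state();ms.append(s['moment'][2]);im,W=cloud('scene');fs.append(im.mean(2))
    f=np.mean(fs,0).astype(np.float32);np.save(f'f{i}.npy',f)
    R=np.array(s['tcp_rot'])
    z=.0+np.load('f0.npy');a=proj('scene',np.array([*t2w(0,.071),.078])).round().astype(int)
    t=z[a[1]-10:a[1]+8,a[0]-11:a[0]+12]
    def sub(t,b,c):
        # ECC translation
        w=np.eye(2,3,dtype=np.float32)
        try: _,w=cv2.findTransformECC(t,b,w,cv2.MOTION_TRANSLATION,(3,100,1e-5),None,3)
        except cv2.error as e: return None
        return w[:,2]
    b=f[a[1]-10:a[1]+8,a[0]-11:a[0]+12]
    d=sub(t,b,0)
    e=1e-3;J=(proj('scene',np.array([*t2w(0,.072),.078]))-proj('scene',np.array([*t2w(0,.071),.078])))
    print('yaw',np.rad2deg(np.arctan2(R[1,1],R[0,1])).round(2),'can px',d,'px/mm',J.round(2),'mm',(d@J/(J@J)).round(2),'Mz',np.round(ms,3),'F',s['force'].round(1),'t',s['time_s'])
E
python3 -c "
from h import *
trk(0);trk(1)"
```

```text
yaw -54.03 can px [ 3.3562384e-09 -1.4217369e-08] px/mm [0.19 0.17] mm -0.0 Mz [0.023 0.075 0.021] F [-0.  -1.1 -5.3] t 15.425
yaw -54.03 can px [ 0.0012465  -0.00026228] px/mm [0.19 0.17] mm 0.0 Mz [-0.003 -0.001 -0.008] F [-0.2 -1.4 -5.3] t 15.575
```

Request:
apply_moves(rows=[{"x": 0, "y": 0, "z": 0, "rx": 0, "ry": 0, "rz": 0.48, "claw": 150}, {"x": 0, "y": 0, "z": 0, "rx": 0, "ry": 0, "rz": 0.48, "claw": 150}, {"x": 0, "y": 0, "z": 0, "rx": 0, "ry": 0, "rz": 0.48, "claw": 150}])

```text
time_s: 16.0
position: [0.5054, -0.2811, 0.0739]
tcp_rot: [[0.838, 0.546, 0.0], [0.546, -0.838, 0.0], [0.0, -0.0, -1.0]]
force: [-0.4, -0.5, -4.8]
opening: 0.588
grasp_force: 30.0
```

```bash
python3 -c "
from h import *
trk(2)"
```

```text
yaw -56.91 can px [0.18490541 0.05263582] px/mm [0.19 0.17] mm 0.7 Mz [0.074 0.036 0.013] F [ 0.2 -0.  -5.8] t 16.1
```

The can is now being pushed (0.7 mm for a 0.6 mm jaw step). I continue with 0.05 rad steps until it stops against the V.

Request:
apply_moves(rows=[{"x": 0, "y": 0, "z": 0, "rx": 0, "ry": 0, "rz": 0.48, "claw": 150}, {"x": 0, "y": 0, "z": 0, "rx": 0, "ry": 0, "rz": 0.48, "claw": 150}, {"x": 0, "y": 0, "z": 0, "rx": 0, "ry": 0, "rz": 0.48, "claw": 150}])

```text
time_s: 16.52
position: [0.5054, -0.2812, 0.074]
tcp_rot: [[0.864, 0.503, 0.0], [0.503, -0.864, 0.0], [0.0, -0.0, -1.0]]
force: [-0.4, 0.2, -6.0]
opening: 0.591
grasp_force: 30.0
```

```bash
python3 -c "
from h import *
trk(3)"
```

```text
yaw -59.79 can px [0.2675767  0.11308308] px/mm [0.19 0.17] mm 1.11 Mz [-0.016  0.033  0.107] F [ 0.  -0.3 -5.6] t 16.625
```

Request:
apply_moves(rows=[{"x": 0, "y": 0, "z": 0, "rx": 0, "ry": 0, "rz": 0.48, "claw": 150}, {"x": 0, "y": 0, "z": 0, "rx": 0, "ry": 0, "rz": 0.48, "claw": 150}, {"x": 0, "y": 0, "z": 0, "rx": 0, "ry": 0, "rz": 0.48, "claw": 150}])

```text
time_s: 17.05
position: [0.5054, -0.2811, 0.074]
tcp_rot: [[0.888, 0.459, -0.0], [0.459, -0.888, 0.0], [0.0, -0.0, -1.0]]
force: [-0.0, 0.4, -5.2]
opening: 0.582
grasp_force: 30.0
```

```bash
python3 -c "
from h import *
trk(4)"
```

```text
yaw -62.66 can px [0.40900245 0.24956882] px/mm [0.19 0.17] mm 1.9 Mz [0.042 0.008 0.028] F [ 0.3  0.9 -5. ] t 17.15
```

Request:
apply_moves(rows=[{"x": 0, "y": 0, "z": 0, "rx": 0, "ry": 0, "rz": 0.48, "claw": 150}, {"x": 0, "y": 0, "z": 0, "rx": 0, "ry": 0, "rz": 0.48, "claw": 150}, {"x": 0, "y": 0, "z": 0, "rx": 0, "ry": 0, "rz": 0.48, "claw": 150}])

```text
time_s: 17.58
position: [0.5053, -0.2811, 0.074]
tcp_rot: [[0.91, 0.414, -0.0], [0.414, -0.91, 0.0], [0.0, -0.0, -1.0]]
force: [1.5, 1.1, -5.7]
opening: 0.588
grasp_force: 30.0
```

```bash
python3 -c "
from h import *
trk(5)"
```

```text
yaw -65.55 can px [0.48834983 0.2915471 ] px/mm [0.19 0.17] mm 2.25 Mz [ 0.04   0.028 -0.009] F [ 0.4  0.3 -5.1] t 17.675
```

Request:
apply_moves(rows=[{"x": 0, "y": 0, "z": 0, "rx": 0, "ry": 0, "rz": 0.48, "claw": 150}, {"x": 0, "y": 0, "z": 0, "rx": 0, "ry": 0, "rz": 0.48, "claw": 150}, {"x": 0, "y": 0, "z": 0, "rx": 0, "ry": 0, "rz": 0.48, "claw": 150}])

```text
time_s: 18.1
position: [0.5054, -0.2811, 0.074]
tcp_rot: [[0.93, 0.368, -0.0], [0.368, -0.93, 0.0], [0.0, -0.0, -1.0]]
force: [-0.3, 1.6, -4.2]
opening: 0.589
grasp_force: 30.0
```

```bash
python3 -c "
from h import *
trk(6)"
```

```text
yaw -68.42 can px [0.5451433  0.44816953] px/mm [0.19 0.17] mm 2.84 Mz [0.012 0.024 0.027] F [ 0.5  0.5 -4.5] t 18.2
```

Request:
apply_moves(rows=[{"x": 0, "y": 0, "z": 0, "rx": 0, "ry": 0, "rz": 0.48, "claw": 150}, {"x": 0, "y": 0, "z": 0, "rx": 0, "ry": 0, "rz": 0.48, "claw": 150}, {"x": 0, "y": 0, "z": 0, "rx": 0, "ry": 0, "rz": 0.48, "claw": 150}])

```text
time_s: 18.62
position: [0.5053, -0.2811, 0.074]
tcp_rot: [[0.947, 0.321, -0.0], [0.321, -0.947, 0.0], [-0.0, -0.0, -1.0]]
force: [0.9, 1.3, -4.8]
opening: 0.588
grasp_force: 30.0
```

```bash
python3 -c "
from h import *
trk(7)"
```

```text
yaw -71.3 can px [0.5368039  0.45097843] px/mm [0.19 0.17] mm 2.82 Mz [0.059 0.078 0.124] F [ 0.2  2.  -6.2] t 18.725
```

The can has stopped moving and Mz has begun to rise, so it is seated against the V. One more 0.05 rad step.

Request:
apply_moves(rows=[{"x": 0, "y": 0, "z": 0, "rx": 0, "ry": 0, "rz": 0.48, "claw": 150}, {"x": 0, "y": 0, "z": 0, "rx": 0, "ry": 0, "rz": 0.48, "claw": 150}, {"x": 0, "y": 0, "z": 0, "rx": 0, "ry": 0, "rz": 0.48, "claw": 150}])

```text
time_s: 19.15
position: [0.5053, -0.281, 0.0739]
tcp_rot: [[0.962, 0.273, -0.0], [0.273, -0.962, 0.0], [-0.0, -0.001, -1.0]]
force: [0.4, 1.9, -5.7]
opening: 0.591
grasp_force: 30.0
```

```bash
python3 -c "
from h import *
trk(8);trk(9)"
```

```text
yaw -74.18 can px [0.6743072 0.5401051] px/mm [0.19 0.17] mm 3.48 Mz [0.12  0.126 0.161] F [ 1.3  2.6 -5. ] t 19.25
yaw -74.19 can px [0.6631874 0.5448196] px/mm [0.19 0.17] mm 3.46 Mz [0.103 0.095 0.1  ] F [-0.1  2.7 -4.7] t 19.4
```

Request:
apply_moves(rows=[{"x": 0, "y": 0, "z": 0, "rx": 0, "ry": 0, "rz": 0.38, "claw": 150}, {"x": 0, "y": 0, "z": 0, "rx": 0, "ry": 0, "rz": 0.38, "claw": 150}, {"x": 0, "y": 0, "z": 0, "rx": 0, "ry": 0, "rz": 0.38, "claw": 150}])

```text
time_s: 19.82
position: [0.5053, -0.281, 0.074]
tcp_rot: [[0.972, 0.234, -0.0], [0.234, -0.972, 0.0], [-0.0, -0.0, -1.0]]
force: [0.1, 3.2, -5.2]
opening: 0.589
grasp_force: 30.0
```

```bash
python3 -c "
from h import *
trk(10);trk(11)"
```

```text
yaw -76.46 can px [0.68206507 0.54490465] px/mm [0.19 0.17] mm 3.51 Mz [0.211 0.216 0.244] F [-0.7  2.9 -3.7] t 19.925
yaw -76.47 can px [0.6831525 0.5268782] px/mm [0.19 0.17] mm 3.47 Mz [0.252 0.222 0.208] F [-0.4  2.6 -4.5] t 20.075
```

The estimates put the clamp at roughly 9–15 N (9 N from the geometry, up to about 17 N from the moment), which is inside the range. I release and retreat straight up.

Request:
apply_moves(rows=[{"x": 0, "y": 0, "z": 0, "rx": 0, "ry": 0, "rz": 0, "claw": 90}, {"x": 0, "y": 0, "z": 0, "rx": 0, "ry": 0, "rz": 0, "claw": 50}, {"x": 0, "y": 0, "z": 0, "rx": 0, "ry": 0, "rz": 0, "claw": 20}, {"x": 0, "y": 0, "z": 0, "rx": 0, "ry": 0, "rz": 0, "claw": 20}, {"x": 0, "y": 0, "z": 0, "rx": 0, "ry": 0, "rz": 0, "claw": 20}, {"x": 0, "y": 0, "z": -30, "rx": 0, "ry": 0, "rz": 0, "claw": 20}, {"x": 0, "y": 0, "z": -70, "rx": 0, "ry": 0, "rz": 0, "claw": 20}, {"x": 0, "y": 0, "z": -120, "rx": 0, "ry": 0, "rz": 0, "claw": 20}, {"x": 0, "y": 0, "z": -120, "rx": 0, "ry": 0, "rz": 0, "claw": 20}, {"x": 0, "y": 0, "z": -120, "rx": 0, "ry": 0, "rz": 0, "claw": 20}])

```text
time_s: 21.38
position: [0.505, -0.2809, 0.1938]
tcp_rot: [[0.972, 0.234, -0.0], [0.234, -0.972, 0.0], [-0.0, -0.0, -1.0]]
force: [-0.3, -0.5, -0.2]
opening: 0.922
grasp_force: 0.0
```

```bash
python3 -c "
from h import *
trk(12);track()
im,W=cloud('scene');im2,W2=cloud('top');a=proj('scene',np.array([.5413,-.1441,.06])).astype(int)
b=rectify(im2,'top',.062)[80:440,140:500]
cv2.imwrite('pics/e.png',np.hstack([cv2.resize(im[a[1]-45:a[1]+30,a[0]-37:a[0]+38,::-1],(360,360),interpolation=cv2.INTER_CUBIC),b[:,:,::-1]]))"
```

```text
yaw -76.48 can px [0.66231805 1.3618737 ] px/mm [0.19 0.17] mm 5.64 Mz [-0.022  0.018  0.002] F [-0.2 -0.1  0.4] t 21.475
yaw -76.48 jaw shift mm 14.39 lat 0.25 score 0.885 can 103 [0.0039 0.0772] M [-0.028 -0.003  0.035] F [-0.5  0.2 -0.2] grip 0.0 t 21.525
```

View pics/e.png

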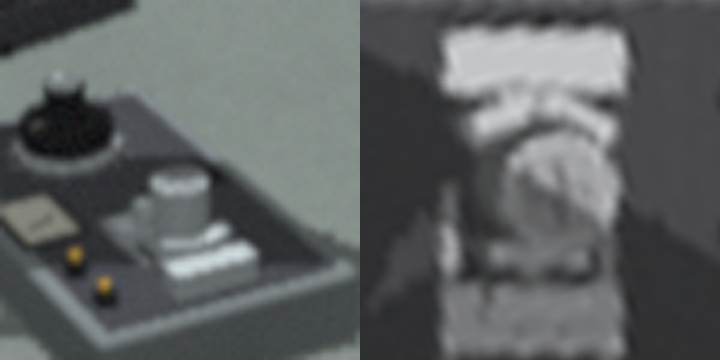

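```bash
python3 -c "
from h import *
z=cv2.imread('pics/scene0.png').mean(2).astype(np.float32)
rec=lambda f:rectify(f,'scene',.062)
A0=rec(z);r0,r1,c0,c1=344,480,352,440;t=A0[r0:r1,c0:c1]
for i in list(range(0,13)):
    A=rec(np.load(f'f{i}.npy'));m=cv2.matchTemplate(A[r0-80:r1+16,c0-4:c1+4],t,5)
    _,v,_,l=cv2.minMaxLoc(m);print(i,(80-l[1])/4,(l[0]-4)/4,round(v,3))
f,g=np.load('f11.npy'),np.load('f12.npy')
a=proj('scene',np.array([*t2w(.0,.071),.078])).round().astype(int);print(a)
# edges: can-top upper/lower gradients in columns
for h in(f,g): print(h[a[1]-14:a[1]+10,a[0]].round().astype(int).tolist(), h[a[1]+2,a[0]-14:a[0]+14].round().astype(int).tolist())
j=proj('scene',np.array([*t2w(.02,.049),.062])).round().astype(int);print('jaw',j)
for h in(f,g): print(h[j[1]-4:j[1]+6,j[0]-8:j[0]+8].round().astype(int))
"
```

```text
0 10.5 1.0 0.864
1 10.5 1.0 0.866
2 10.75 1.0 0.87
3 11.5 1.0 0.875
4 11.75 1.0 0.866
5 12.5 1.0 0.862
6 13.5 1.0 0.864
7 14.25 1.0 0.868
8 15.0 1.0 0.868
9 15.0 1.0 0.868
10 15.25 1.0 0.857
11 15.25 1.0 0.857
12 14.5 0.5 0.887
[307 166]
[138, 135, 118, 92, 67, 53, 49, 59, 101, 144, 155, 152, 160, 165, 142, 114, 107, 108, 108, 109, 108, 108, 109, 127] [49, 51, 57, 82, 115, 130, 124, 113, 101, 100, 102, 105, 107, 108, 107, 107, 104, 102, 94, 78, 57, 50, 49, 51, 49, 50, 50, 49]
[137, 135, 117, 93, 80, 76, 65, 56, 69, 88, 101, 130, 156, 163, 139, 113, 106, 106, 107, 108, 108, 106, 108, 126] [49, 48, 57, 82, 113, 130, 123, 113, 100, 99, 101, 103, 106, 107, 106, 104, 104, 100, 95, 78, 56, 49, 51, 49, 49, 49, 48, 49]
jaw [296 170]
[[ 51  49  49  51  51  50  51  51  52  62  71  74  87 106 124 144]
 [ 50  51  50  49  50  50  51  55  69  93 114 110 103  99 105 112]
 [ 51  50  49  49  50  49  51  57  82 115 130 124 113 101 100 102]
 [ 49  49  50  49  49  50  56  66  87 109 123 128 118 103 100 103]
 [ 52  53  56  57  66  73  83  91  97 103 125 150 137 107 100 103]
 [ 52  58  70  84  99 107 112 
[... 276 characters left out ...]
103 102 101 102 101 109 123]]
[[ 48  49  49  49  49  50  50  51  53  62  69  72  86 105 124 143]
 [ 49  50  49  49  48  50  49  53  69  94 114 108 103  98 103 111]
 [ 48  50  50  48  48  49  48  57  82 113 130 123 113 100  99 101]
 [ 49  50  50  48  49  52  55  65  86 108 118 117 109 100 100 101]
 [ 51  52  55  59  66  71  82  91  97 101 109 111 105  98  98 100]
 [ 52  60  70  83  98 106 111 114 109 103 106 106 100  97  99 102]
 [ 52  63  81  96 112 121 124 123 117 108 105 103  99  97  99 102]
 [ 50  59  77  92 105 114 123 125 120 112 109 108 103  98  99 102]
 [ 49  51  61  78  93 104 112 115 112 109 106 108 103  98  99 104]
 [ 48  48  52  63  80  95 103 104 105 103 101 100 101 100 107 121]]
```

The pixels on the can and the jaw are unchanged by the release; only the shadows moved. As a last check on when the can really seated, I compare edge positions across the saved frames.

```bash
python3 -c "
from h import *
F=[np.load(f'f{i}.npy') for i in range(13)]
# horizontal subpixel edge of right and left can side, rows 168..176, threshold crossing
for i,h in enumerate(F):
    R=[];L=[]
    for r in range(167,175):
        p=h[r]
        k=[c for c in range(309,318) if p[c]>=75>p[c+1]]
        if k: c=k[0];R.append(c+(p[c]-75)/(p[c]-p[c+1]))
    up=[]
    for c in range(303,311):
        p=h[:,c]
        k=[r for r in range(155,168) if p[r]<85<=p[r+1]]
        if k: r=k[0];up.append(r+(85-p[r])/(p[r+1]-p[r]))
    d=F[11][160:180,296:318]-h[160:180,296:318]
    print(i,'right',round(np.mean(R),3),len(R),'up',round(np.mean(up),3),len(up),'absdiff to f11',round(np.abs(d[:, 10:]).mean(),2))
"
```

```text
0 right 313.553 8 up 159.36 8 absdiff to f11 5.37
1 right 313.543 8 up 159.362 8 absdiff to f11 5.35
2 right 313.585 8 up 159.409 8 absdiff to f11 4.73
3 right 313.656 8 up 159.46 8 absdiff to f11 3.86
4 right 313.731 8 up 159.597 8 absdiff to f11 3.17
5 right 313.759 8 up 159.677 8 absdiff to f11 2.17
6 right 313.92 8 up 159.746 8 absdiff to f11 1.05
7 right 313.931 8 up 159.788 8 absdiff to f11 0.99
8 right 313.945 8 up 159.856 8 absdiff to f11 0.69
9 right 313.93 8 up 159.86 8 absdiff to f11 0.68
10 right 313.933 8 up 159.859 8 absdiff to f11 0.66
11 right 313.935 8 up 159.866 8 absdiff to f11 0.0
12 right 313.878 8 up 161.006 8 absdiff to f11 5.38
```

The can's side edge stopped moving at about 0.95 rad. The ring is now at 1.09 rad, which gives about 11–14 N, and that agrees with the moment reading. I hand in.

```bash
python3 -c "
from rig import *
print(hand_in())"
```

```text
the job is handed in; nothing more can be done
None
```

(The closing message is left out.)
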